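# Centre a drilled rail under the countersink and hold the feed lever down

## Robot

A 6-joint arm with a two-finger parallel gripper is mounted at the origin on the work surface. World frame = base frame: x ahead of the robot, y to its left, z up, the work surface at z = 0. Lengths are in m, angles in rad, forces in N, time in s.
With the tool pointing down it reaches from about 0.3 to 0.75 m from the base axis. Payload 8.5 kg.
Tool frame: the origin (TCP) lies at the very end of the fingers, on their centre line; the grasp point (between the pads) lies 19 mm behind it; z points along the fingers, y is the direction in which the jaws open and shut (so a half turn about z gives the same grasp; the last joint's range is limited). The gripper opens to 88 mm and grips with 3 to 60 N. Pads are 18 mm wide; open, the fingers measure 123 mm over their backs; the gripper's body (75 mm by 187 mm) begins 45 mm behind the grasp point.
Start: joints at [-1.415, 0.381, 1.297, -0, 1.464, -0.215], TCP at [0.199, -0.513, 0.239] pointing down, gripper open.
Joint ranges: [-3.11, 3.11], [-0.89, 2.33], [0.22, 2.48], [-1.42, 4.56], [0.17, 2.85], [-2.88, 2.88]. Speed limits (rad/s): [2.39, 2.39, 3.14, 3.14, 3.14, 3.14].

## Interface

Orientations are given as a rotation vector (axis times angle).
In Python, from workcell import r gives the robot as it stands. The module is installed in compiled form; this text tells all that it offers.
- The arm moves only by the tool carry_out, never from a script. Its argument "increments" is a list of rows, each a list of 7 numbers: the opening, from 0 (shut) to 1 (fully open), then the shift along the tool's x, y, z in cm, then the turn, a rotation vector about the tool's x, y, z in degrees. A call has exactly 10 rows; each row is the pose to reach, as a shift and turn from the pose measured when the call began, along the tool's axes at that moment; what a row does not reach only later rows make up. A row lasts 1/12 s, in which the tool goes at most 41.7 mm and 7.16 degrees, less where a joint would pass 70% of its speed; a pose out of reach is approached as far as the arm can. A call with a gripper value outside its range is refused whole. The fingers move at their own pace and stop on an object; "squeeze" is the grip in N (left out, the last holds). Time passes only in rows, so rows that repeat a pose let the fingers close, or fill a call up. It gives the time, the measured TCP pose, the force and the opening at its end, in the units of the state.
- r.state(): the state, without advancing time (a new reading comes with each control period).
- r.camera(name): name is "scene" or "top" or "wrist"; returns a dict with "color" (400x640x3 uint8, red, green, blue), "range_z" (400x640 float32, m along the optical axis (not along the pixel's ray), 0 where there is no reading), "fx", "fy", "cx", "cy" (pixels), "R" (3x3) and "t" (3): a world point X has camera coordinates R X + t. Camera axes: x right, y down, z forward; pixel columns grow to the right and rows downward; lengths in m; the calibration is good to about 2 mm. A picture is of the moment at which its call begins.
- r.hand_in(): hands the job in, once; it reports no verdict.
The state is a dict: "clock": time; "joints": joint angles; "joint_vel": joint speeds; "joint_efforts": joint torques, N m; "eef_pos": TCP position; "ee_rot": TCP orientation; "ft_force": force on the tool from outside, world axes, zero at the start; "ft_torque": the same for the moment, N m; "finger_gap": finger opening in m.
Only numpy, scipy, OpenCV 4.12 (cv2) and the standard library are available. Lean on these libraries where they do the work, as an engineer would, in place of code of your own. Each camera call takes 0.05 s, during which the arm holds its last target.

## Task

Lay the drilled oak rail flat on the base of the bench drill with its hole under the countersink and let go of it. Then pull the spring-loaded feed lever down, without ramming, until the cone of the countersink has gone into the hole and centred the rail, and finish still holding the lever there, with the countersink pressing into the hole at a steady 10 to 80 newtons, so that I can clamp the rail. The drill is switched off; leave the undrilled rail and everything else on the bench where it is.

Things in the scene. Friction and masses are not known exactly. Their poses are not given: they have to be found in the camera images.
- drill: bench drill fixed to the bench, switched off: grey head, black belt cover, steel column. Origin: on the spindle axis at bench height. Its front faces its own -x, its right side (lever) -y, z up. Base plate x -100 to +170, y -80 to +80 mm, top face at z 25 mm, bare but for the column (radius 20 mm, at x +115)
- drill_base (a point): point on top of the drill's base, on the spindle axis, 25 mm above the bench: the place for the hole of the rail; axes as the drill's. The base is smooth ground iron; wood slides on it (friction about 0.2)
- drill_head (a point): middle of the front face of the drill's head, at drill x -45, y 0, z +220 mm; axes as the drill's. Head: 100 mm wide, z 175 to 265, x -45 to +150. Belt cover above it: 116 mm wide, up to z 313, x -50 to +220. Below the head only the quill with chuck (radius 20 mm, lower end at z 114 at rest) and the countersink, both on the spindle axis
- countersink_tip (a point): point of the 90-degree steel countersink (cone 20 mm across) in the chuck, pointing down. Lever at rest: 66 mm above the bench, 17 mm above the top of a rail lying on the base. It seats in the 12 mm hole about 6 mm below the rail's top, after some 23 mm of travel; the polished cone draws a free rail a few mm sideways until centred
- feed_lever (a joint): feed lever angle (rad): 0 at rest, 60 degrees above level to the front; grows as it is pulled forward and down, to 1.8. Moves the countersink down 20 mm per rad. Spring return: about 3 N on the knob to start, 5 N at 1.15, then 1 N more for each 7 to 8 N at the countersink. It touches at about 1.13; 0.03 rad more gives about 40 N, 0.06 about 80 N
- lever_knob (a point): centre of the black ball knob, 28 mm across, at the end of the feed lever (a 10 mm rod). It runs on an arc of radius 140 mm about point lever_hub, in the upright plane 92 mm to the right of the spindle axis. At rest: drill x -50, y -92, z +326 mm; seated: x -119, z +192. Can be pinched from above with a finger on either side along the drill's y, or pushed down
- lever_hub (a point): pivot of the feed lever, in the lever's middle plane, at drill x +20, y -92, z +205 mm; the lever turns about the drill's y axis; hub disc 42 mm across
- rail_center (a point): centre of the drilled oak rail, 240 long x 56 wide x 24 mm high, 0.2 to 0.35 kg, lying flat; x along its length, z up. One 12 mm through hole at x -65 mm. Gripped across its width at x +65 mm and pointing out to the drill's front, it leaves the gripper clear of the drill's head; its other end then overhangs the base, but it stays put when let go
- rail_hole (a point): mouth of the 12 mm hole, on the middle line of the rail's top face, 65 mm from the rail's centre towards its -x end and 12 mm above it; axes as the rail's
- tape: tape measure, grey rounded box 68 x 36 x 62 mm high, origin under its centre; bystander
- blank_center (a point): centre of the undrilled oak rail, 240 x 56 x 24 mm, same wood, no hole: not wanted, leave it where it lies

How it is judged:
On the way:
1. the drilled rail lies flat on the drill's base, hole under the countersink, and has been let go while the lever is still up (horizontal distance between rail_hole and countersink_tip below 0.007 m and z of rail_center in the frame of drill_base between 0.009 and 0.015 m and angle between rail_center's own z axis and vertical below 0.05 rad and contact force between the fingers and rail below 0.2 N and value of joint feed_lever below 0.3 rad), for 0.2 s.
At the end, for the whole second after the job is handed in: the fingers hold the lever down and, only through it, the countersink presses into the hole with 10 to 80 N, point over 4 mm below the rail's top, within 2 mm of the hole's centre; the rail lies flat on the base (within 0.04 rad), at rest, untouched by the robot (contact force between quill and rail between 10 and 80 N and horizontal distance between rail_hole and countersink_tip below 0.002 m and z of countersink_tip in the frame of rail_hole below -0.004 m and angle between rail_center's own z axis and vertical below 0.04 rad and z of rail_center in the frame of drill_base below 0.015 m and contact force between the fingers and feed_lever above 1 N and contact force between each of the arm, the fingers and rail below 0.2 N and linear speed of rail below 0.01 m/s); the arm keeps its last pose, push and grip.
It fails at once if the countersink is rammed into the wood with more than 200 N (contact force between quill and rail above 200 N).
It fails at once if the undrilled rail is shifted by more than 20 mm (distance of blank_center from where it was at the start of the episode above 0.02 m).
It fails at once if another thing on the bench is shifted by more than 40 mm (distance of any of tape, screwdriver, spanner, mallet, gclamp, screw_jar from where it was at the start of the episode above 0.04 m).
It also fails if it takes over 64 s, if anything falls off the work surface, if the arm or the gripper's body presses on something with over 40 N, if the wrist force passes 120 N, or if a joint passes its speed limit or range.

## Working session

There is one attempt and no reset: what is moved stays moved. The work goes in short steps, Python scripts to look and compute and a tool call to move; the robot and the scene stay as the last step left them, time stands still between calls to the robot, and variables do not carry over. Pictures are saved under pics/ and viewed, and the job is handed in when it is done.

Besides the shell and the picture viewer there is one more tool, called after "Emit:" by a JSON object that holds its "fn" and its "kwargs", one argument or row to a line. carry_out: Moves the arm, as the interface text tells. Its arguments: {"type":"object","properties":{"increments":{"type":"array"},"squeeze":{"type":"number"}},"required":["increments"]}

```bash
mkdir -p pics; cat > h.py <<'E'
import numpy as np, cv2
from workcell import r
from scipy.spatial.transform import Rotation as Ro
def grab(n,fn):
    c=r.camera(n); np.savez('pics/'+fn+'.npz',**c)
    cv2.imwrite('pics/'+fn+'.png',cv2.cvtColor(c['color'],cv2.COLOR_RGB2BGR)); return c
def load(fn): return dict(np.load('pics/'+fn+'.npz'))
def cloud(c):
    v,u=np.mgrid[0:400,0:640]; z=c['range_z']
    p=np.stack([(u-c['cx'])/c['fx']*z,(v-c['cy'])/c['fy']*z,z],-1)
    return (p-c['t'])@c['R']
def at(c,u,v,h=None):
    if h is None:
        return cloud(c)[v,u]
    d=c['R'].T@np.array([(u-c['cx'])/c['fx'],(v-c['cy'])/c['fy'],1]); o=-c['R'].T@c['t']
    return o+d*(h-o[2])/d[2]
def proj(c,X):
    p=c['R']@np.array(X)+c['t']; return c['fx']*p[0]/p[2]+c['cx'],c['fy']*p[1]/p[2]+c['cy']
def crop(fn,x0,y0,x1,y1,k,out):
    i=cv2.imread('pics/'+fn+'.png')[y0:y1,x0:x1]; cv2.imwrite('pics/'+out+'.png',cv2.resize(i,None,fx=k,fy=k,interpolation=cv2.INTER_CUBIC))
E
python3 - <<'E'
from h import *
for n in ('scene','top','wrist'): 
    c=grab(n,n+'0'); print(n,-c['R'].T@c['t'],c['R'][2])
s=r.state();print(s)
E
```

```text
scene [ 1.21554458 -0.62377041  0.75829428] [-0.60858159  0.57619981 -0.54554764]
top [ 0.48488696 -0.0239064   1.13530517] [ 0.09151287  0.03142862 -0.99530781]
wrist [ 0.27413157 -0.4833146   0.38372689] [-0.28677971 -0.10974264 -0.95169005]
{'clock': 0.15, 'joints': array([-1.41530607e+00,  3.81042477e-01,  1.29801299e+00, -1.71289950e-06,
        1.46360600e+00, -2.15323689e-01]), 'joint_vel': array([-0.00117719, -0.00082044, -0.00386503,  0.00072616, -0.00085207,
       -0.00117337]), 'joint_efforts': array([ 1.61592976e-03, -4.38081121e+01, -2.24614942e+01,  7.12848594e-02,
        3.43221123e-02, -9.36281776e-05]), 'eef_pos': array([ 0.19925839, -0.51241523,  0.23830379]), 'ee_rot': array([-3.08669973e+00, -5.78945094e-01, -4.75295568e-05]), 'ft_force': array([-0.84655709,  0.19605605,  0.31628775]), 'ft_torque': array([-0.01803364, -0.01673311,  0.02955152]), 'finger_gap': 0.08804516969374894}
```

View pics/scene0.png

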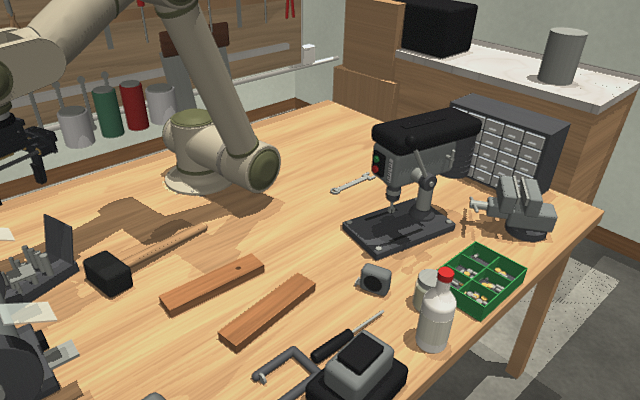

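View pics/top0.png

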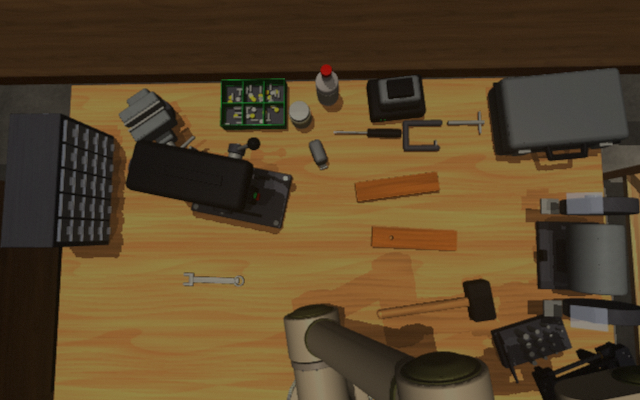

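View pics/wrist0.png

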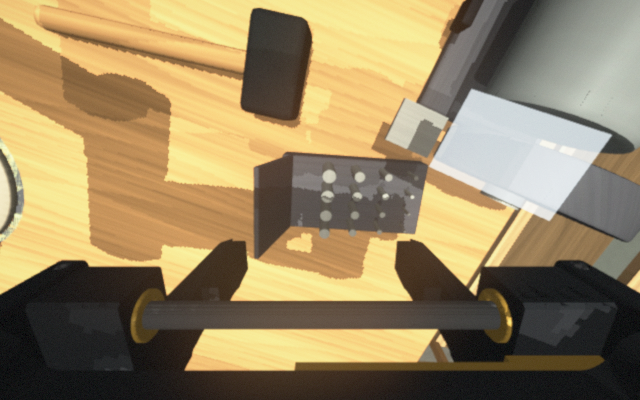

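The drilled rail is at top (413,238), with its hole at (391,238). The blank is at (397,187), the drill base at about (250,195), the knob at (254,144) and the tape at (318,153). I'll enlarge these.

```bash
python3 - <<'E'
from h import *
crop('top0',340,160,480,260,5,'c1'); crop('top0',120,120,340,240,3.6,'c2'); crop('scene0',330,100,490,270,3.5,'c3')
c=load('top0')
P=cloud(c)
# rail top points
img=c['color'].astype(int); 
for box in [(365,222,465,255),(350,168,445,205)]:
    x0,y0,x1,y1=box
    m=np.zeros((400,640),bool); m[y0:y1,x0:x1]=1
    m&=(P[...,2]>0.014)&(P[...,2]<0.034)
    Q=P[m]; print(len(Q),np.median(Q[:,2]))
    rect=cv2.minAreaRect(Q[:,:2].astype(np.float32)*1000); print(rect)
E
```

```text
1661 0.02382333877872978
((470.4515075683594, -245.32086181640625), (240.15316772460938, 55.991146087646484), 86.99855041503906)
1620 0.02358860694848303
((620.6093139648438, -200.4011993408203), (56.30072021484375, 240.0538787841797), 7.230438232421875)
```

View pics/c1.png

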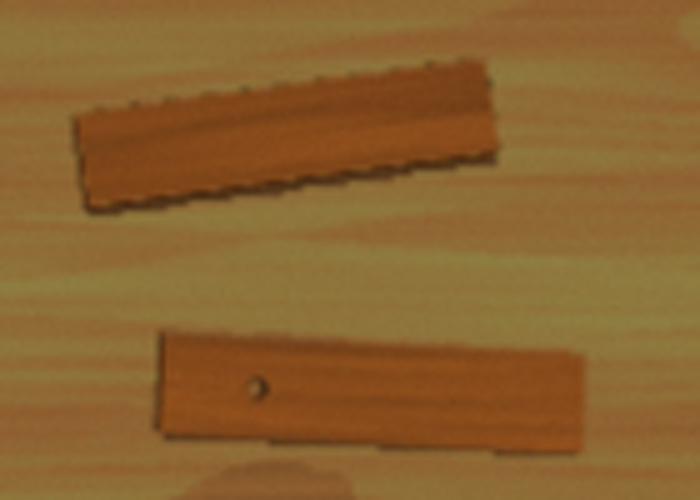

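View pics/c2.png

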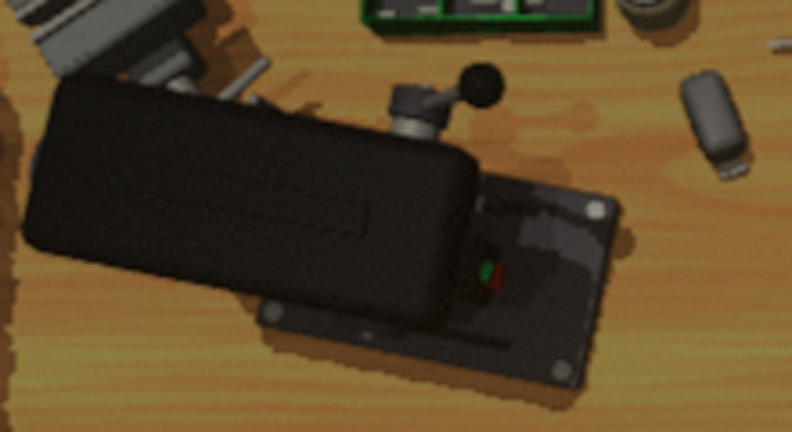

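View pics/c3.png

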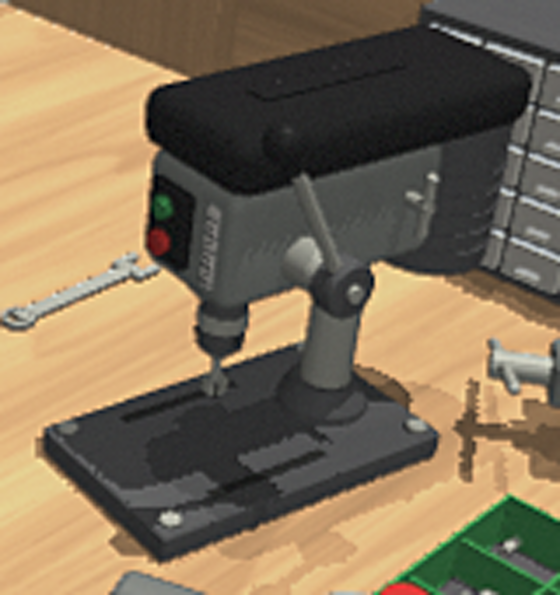

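```bash
cat > fit.py <<'E'
from h import *
Pt=cloud(load('top0')); Ps=cloud(load('scene0'))
def reg(P,z0,z1,x=(0.3,0.95),y=(-0.1,0.6)):
    m=(P[...,2]>z0)&(P[...,2]<z1)&(P[...,0]>x[0])&(P[...,0]<x[1])&(P[...,1]>y[0])&(P[...,1]<y[1])
    return m
for nm,P in(('top',Pt),('scene',Ps)):
    for a,b,lab in((0.30,0.33,'cover'),(0.018,0.032,'base')):
        m=reg(P,a,b); n,l,st,_=cv2.connectedComponentsWithStats(m.astype(np.uint8),connectivity=4)
        k=1+np.argmax(st[1:,4]); Q=P[l==k]
        print(nm,lab,st[k],np.median(Q[:,2]),cv2.minAreaRect(Q[:,:2].astype(np.float32)*1000))
# knob
ct=load('top0')
print('knob',at(ct,254,143),at(ct,254,144,0.340), at(ct,254,144,0.326))
E
python3 fit.py
```

```text
top cover [ 126  140  125   70 5922] 0.3091291455765842 ((616.4491577148438, 302.0128173828125), (265.1222229003906, 113.12616729736328), 78.16410064697266)
top base [ 192  167  100   61 2117] 0.024478898818639513 ((606.7936401367188, 253.40196228027344), (268.9713134765625, 160.01222229003906), 78.23554229736328)
scene cover [ 372  107  110   45 2184] 0.3099718417112529 ((636.0609130859375, 288.1363220214844), (283.8467102050781, 158.3216552734375), 80.7606430053711)
scene base [ 342  198  114   59 3082] 0.025052967986983574 ((606.654052734375, 253.34024047851562), (271.84466552734375, 164.54896545410156), 78.2025375366211)
knob [0.67569475 0.1488122  0.33989686] [0.67351927 0.14876454 0.34      ] [0.67683982 0.15180412 0.326     ]
```

```bash
cat >> h.py <<'E'
O=np.array([.5996,.2191,0]); DY=np.radians(78.2)
DR=Ro.from_euler('z',DY)
def dw(p): return DR.apply(np.array(p,float))+O   # drill->world (m)
def wd(p): return DR.inv().apply(np.array(p,float)-O)
def tool(yaw,lean):
    y=np.radians(yaw); x=np.array([np.cos(y),np.sin(y),0]); z=np.array([0,0,-1.]); 
    return Ro.from_matrix(np.stack([x,np.cross(z,x),z],1))*Ro.from_euler('y',lean,degrees=True)
def delta(p,Rt=None,s=None,n=None):
    s=s or r.state(); R0=Ro.from_rotvec(s['ee_rot'])
    d=R0.inv().apply(np.array(p)-s['eef_pos'])*100
    w=(R0.inv()*Rt).as_rotvec(degrees=True) if Rt is not None else np.zeros(3)
    return np.round(np.r_[d,w],2)
E
python3 - <<'E'
from h import *
c=load('top0')
print('hole meas',at(c,391.5,237.5,.024))
for nm,u,v,h in(('tape',318,153,.06),('jar',300,115,.06)): 
    w=at(c,u,v,h); print(nm,w,cloud(c)[v,u],wd(w))
print('pre',delta([.467,-.310,.13],tool(87,15)))
print('grasp->',[.467,-.310,.007], 'knob w',dw([-.05,-.092,.326]))
s=r.state(); print(Ro.from_rotvec(s['ee_rot']).as_matrix())
E
```

```text
hole meas [ 0.47194985 -0.18088638  0.024     ]
tape [0.71168378 0.02659704 0.06      ] [0.71084435 0.02641012 0.06397998] [-0.16551417 -0.14908126  0.06      ]
jar [0.8228482  0.07785106 0.06      ] [0.8162385  0.07586094 0.08103035] [-0.0926106  -0.24741523  0.06      ]
pre [ 32.29  -9.15  10.85   8.56  13.27 -65.37]
grasp-> [0.467, -0.31, 0.007] knob w [0.679431   0.15134299 0.326     ]
[[ 9.32032652e-01  3.62374264e-01 -1.67204427e-04]
 [ 3.62374232e-01 -9.32032082e-01  1.05565960e-03]
 [ 2.26703981e-04 -1.04449979e-03 -9.99999429e-01]]
```

Emit:
{"fn": "carry_out", "kwargs": {
  "increments": [
    [1, 3.2, -0.9, 1.1, 0.9, 1.3, -6.6],
    [1, 6.5, -1.8, 2.2, 1.7, 2.7, -13.1],
    [1, 9.7, -2.7, 3.3, 2.6, 4, -19.6],
    [1, 12.9, -3.7, 4.3, 3.4, 5.3, -26.1],
    [1, 16.2, -4.6, 5.4, 4.3, 6.6, -32.7],
    [1, 19.4, -5.5, 6.5, 5.1, 8, -39.2],
    [1, 22.6, -6.4, 7.6, 6, 9.3, -45.8],
    [1, 25.8, -7.3, 8.7, 6.8, 10.6, -52.3],
    [1, 29, -8.2, 9.8, 7.7, 12, -58.8],
    [1, 32.3, -9.15, 10.85, 8.56, 13.3, -65.4]
  ],
  "squeeze": 50
}}

```text
clock: 0.98
eef_pos: [0.4681, -0.3089, 0.1292]
ee_rot: [-2.131, -2.035, -0.283]
ft_force: [0.3, -1.3, -0.5]
finger_gap: 0.088
```

```bash
python3 - <<'E'
from h import *
print(delta([.467,-.310,.007],tool(87,15)), r.state()['clock'])
c=grab('wrist','w1'); print(proj(c,[.4739,-.1804,.024]))
E
```

```text
[-3.3  -0.11 11.77 -0.05 -0.11  0.33] 0.9833
(np.float64(320.2382158323185), np.float64(94.66533140022482))
```

View pics/w1.png

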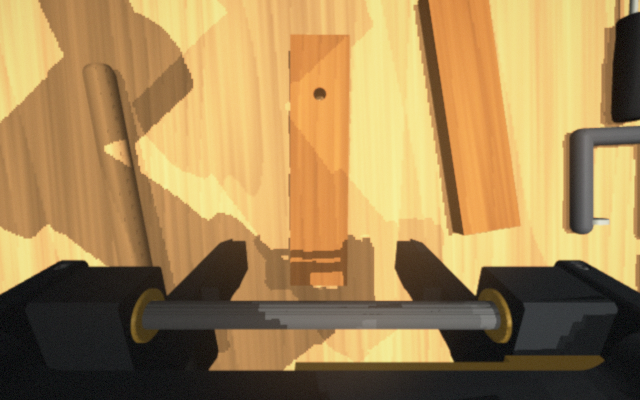

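The hole sits at (320,94), as predicted, and the rail is centred between the fingers. I'll descend and close.

Emit:
{"fn": "carry_out", "kwargs": {
  "increments": [
    [1, -0.8, 0, 2.9, 0, 0, 0.1],
    [1, -1.6, 0, 5.9, 0, 0, 0.2],
    [1, -2.5, -0.1, 8.8, 0, -0.1, 0.3],
    [1, -3.1, -0.1, 11, 0, -0.1, 0.3],
    [1, -3.3, -0.1, 11.75, 0, -0.1, 0.3],
    [1, -3.3, -0.1, 11.75, 0, -0.1, 0.3],
    [0.3, -3.3, -0.1, 11.75, 0, -0.1, 0.3],
    [0.3, -3.3, -0.1, 11.75, 0, -0.1, 0.3],
    [0.3, -3.3, -0.1, 11.75, 0, -0.1, 0.3],
    [0.3, -3.3, -0.1, 11.75, 0, -0.1, 0.3]
  ],
  "squeeze": 55
}}

```text
clock: 1.87
eef_pos: [0.4705, -0.3057, 0.0057]
ee_rot: [-2.124, -2.039, -0.285]
ft_force: [-2.1, -0.9, 1.5]
finger_gap: 0.0636
```

```bash
python3 - <<'E'
from h import *
s=r.state(); print(s['clock'],s['finger_gap'],s['ft_force'],s['eef_pos'])
g=dw([-.33,0,0]); R1=tool(78.2,15)
print('lift',delta([s['eef_pos'][0],s['eef_pos'][1],.107]))
print('mid',g,delta([g[0],g[1],.09],R1))
E
```

```text
1.8667 0.06357359578059023 [-2.14124412 -0.87175471  1.54211034] [ 0.47050237 -0.30572693  0.00572644]
lift [ 2.66  0.   -9.77  0.    0.    0.  ]
mid [ 0.5321163  -0.10392624  0.        ] [21.91  5.33 -2.76 -2.45 -0.25  9.13]
```

Emit:
{"fn": "carry_out", "kwargs": {
  "increments": [
    [0.3, 0, 0, 0, 0, 0, 0],
    [0.3, 0, 0, 0, 0, 0, 0],
    [0.3, 0, 0, 0, 0, 0, 0],
    [0.3, 0, 0, 0, 0, 0, 0],
    [0.3, 0, 0, 0, 0, 0, 0],
    [0.3, 0, 0, 0, 0, 0, 0],
    [0.3, 0, 0, 0, 0, 0, 0],
    [0.3, 0, 0, 0, 0, 0, 0],
    [0.3, 0, 0, 0, 0, 0, 0],
    [0.3, 0, 0, 0, 0, 0, 0]
  ]
}}

```text
clock: 2.7
eef_pos: [0.4705, -0.3058, 0.0061]
ee_rot: [-2.124, -2.039, -0.285]
ft_force: [-3.3, -0.3, 4.9]
finger_gap: 0.0555
```

```bash
python3 - <<'E'
from h import *
s=r.state(); print(s['clock'],s['finger_gap'],s['ft_force'],s['eef_pos'])
print(delta([.467,-.310,.007],tool(87,15)))
c=grab('wrist','w2')
E
```

```text
2.7 0.055484214275704546 [-3.26190211 -0.25221578  4.93601724] [ 0.47049974 -0.30583457  0.00605997]
[-0.39 -0.33 -0.2  -0.14 -0.23  0.65]
```

View pics/w2.png

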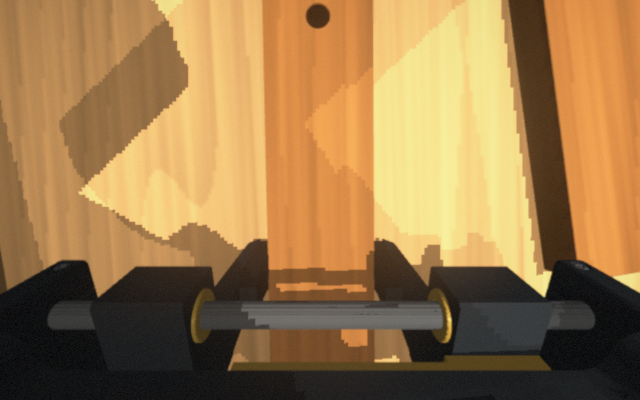

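Gripped, gap 55.5 mm, with the hole at (318,15). I'll lift, then transport.

```bash
python3 - <<'E'
from h import *
s=r.state(); c=load('w2')
h=at(c,317.5,15,.024); print('hole',h, 'dist', np.linalg.norm((h-s['eef_pos'])[:2]))
v=(h-s['eef_pos'])[:2]; print(np.degrees(np.arctan2(v[1],v[0])))
R=Ro.from_rotvec(s['ee_rot']); print(R.as_matrix()[:,0], R.inv().apply(h-s['eef_pos']))
p=s['eef_pos']
print('lift',delta([p[0],p[1],.107]))
g=dw([-.33,0,0]);print('mid',g,delta([g[0],g[1],.10],tool(78.2,15)))
E
```

```text
hole [ 0.47436537 -0.17901527  0.024     ] dist 0.1269089864763155
88.2507521665519
[0.03925828 0.96406916 0.26273456] [ 0.12716295 -0.00129861  0.01601149]
lift [ 2.65  0.   -9.74  0.    0.    0.  ]
mid [ 0.5321163  -0.10392624  0.        ] [22.18  5.34 -3.7  -2.44 -0.23  9.14]
```

Emit:
{"fn": "carry_out", "kwargs": {
  "increments": [
    [0.3, 0.1, 0, -0.5, 0, 0, 0],
    [0.3, 0.4, 0, -1.5, 0, 0, 0],
    [0.3, 0.7, 0, -2.7, 0, 0, 0],
    [0.3, 1.1, 0, -4, 0, 0, 0],
    [0.3, 1.5, 0, -5.4, 0, 0, 0],
    [0.3, 1.9, 0, -6.9, 0, 0, 0],
    [0.3, 2.3, 0, -8.3, 0, 0, 0],
    [0.3, 2.6, 0, -9.4, 0, 0, 0],
    [0.3, 2.7, 0, -9.8, 0, 0, 0],
    [0.3, 2.7, 0, -9.8, 0, 0, 0]
  ]
}}

```text
clock: 3.58
eef_pos: [0.4707, -0.3058, 0.1088]
ee_rot: [-2.125, -2.041, -0.284]
ft_force: [-0.0, -1.0, -1.7]
finger_gap: 0.0555
```

```bash
python3 - <<'E'
from h import *
s=r.state(); print(s['clock'],s['finger_gap'],s['ft_force'],s['eef_pos'])
g=dw([-.33,0,0]);print('mid',g,delta([g[0],g[1],.10],tool(78.2,15)))
c=grab('scene','s2');grab('wrist','w3')
E
```

```text
3.5833 0.05545625908834592 [-0.01558444 -0.96571926 -1.71939741] [ 0.47074065 -0.30575082  0.10877935]
mid [ 0.5321163  -0.10392624  0.        ] [19.47  5.31  6.19 -2.36 -0.15  9.17]
```

View pics/s2.png

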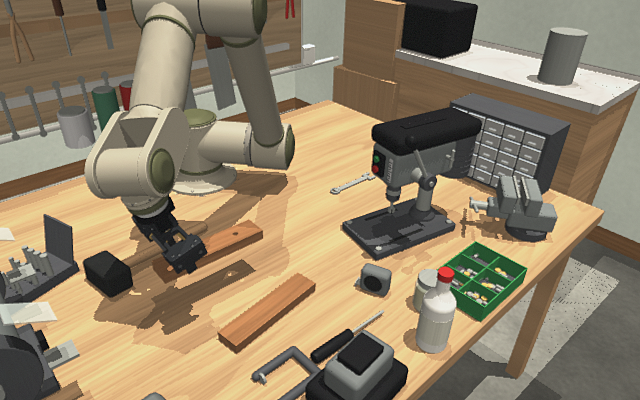

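View pics/w3.png

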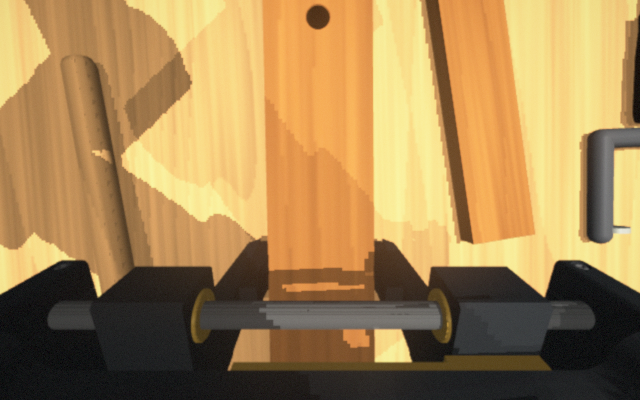

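Emit:
{"fn": "carry_out", "kwargs": {
  "increments": [
    [0.3, 1, 0.3, 0.3, -0.1, 0, 0.5],
    [0.3, 2.9, 0.8, 0.9, -0.4, 0, 1.4],
    [0.3, 5.4, 1.5, 1.7, -0.7, 0, 2.5],
    [0.3, 8, 2.2, 2.6, -1, -0.1, 3.8],
    [0.3, 10.7, 2.9, 3.4, -1.3, -0.1, 5],
    [0.3, 13.4, 3.7, 4.3, -1.6, -0.1, 6.3],
    [0.3, 16, 4.4, 5.1, -2, -0.1, 7.6],
    [0.3, 18.2, 5, 5.8, -2.2, -0.1, 8.6],
    [0.3, 19.5, 5.3, 6.2, -2.4, -0.15, 9.2],
    [0.3, 19.5, 5.3, 6.2, -2.4, -0.15, 9.2]
  ]
}}

```text
clock: 4.52
eef_pos: [0.5312, -0.0996, 0.0981]
ee_rot: [-2.293, -1.866, -0.302]
ft_force: [-0.3, 0.0, -3.4]
finger_gap: 0.0556
```

```bash
python3 - <<'E'
from h import *
s=r.state(); print(s['clock'],s['finger_gap'],s['ft_force'],s['eef_pos'],wd(s['eef_pos']))
for x in (-.33,-.127):
  g=dw([x,-.0007,0]);print(g,delta([g[0],g[1],.040],tool(78.2,15)))
grab('wrist','w4');grab('scene','s3')
E
```

```text
4.5167 0.05562749443333367 [-0.27928613  0.01354482 -3.44879664] [ 0.53117312 -0.09956067  0.09809372] [-0.32591956  0.001816    0.09809372]
[ 0.53280151 -0.10406939  0.        ] [-1.92  0.27  5.5  -0.25 -0.18  0.04]
[0.57431421 0.09464069 0.        ] [17.68  0.31 10.81 -0.25 -0.18  0.04]
```

View pics/w4.png

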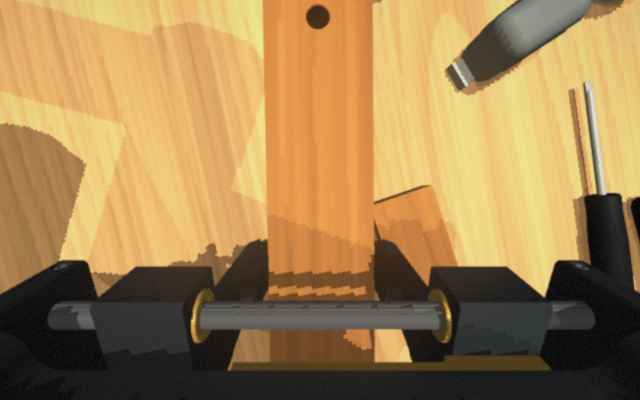

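View pics/s3.png

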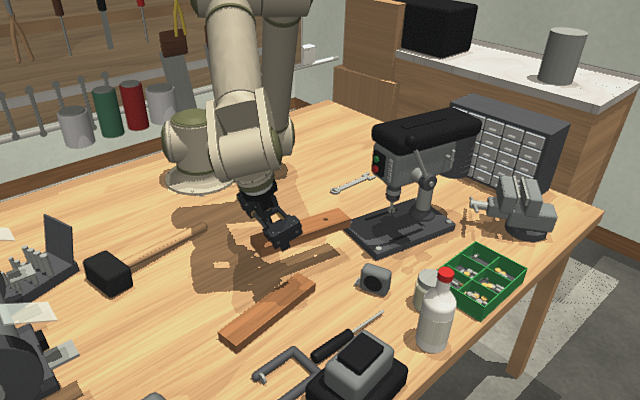

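Emit:
{"fn": "carry_out", "kwargs": {
  "increments": [
    [0.3, -0.2, 0, 0.6, 0, 0, 0],
    [0.3, -0.6, 0.1, 1.7, 0, 0, 0],
    [0.3, -1.1, 0.2, 3, -0.1, -0.1, 0],
    [0.3, -1.5, 0.2, 4.3, -0.2, -0.1, 0],
    [0.3, -1.8, 0.3, 5.2, -0.2, -0.2, 0],
    [0.3, -1.9, 0.3, 5.5, -0.2, -0.2, 0],
    [0.3, -1.9, 0.3, 5.5, -0.2, -0.2, 0],
    [0.3, -1.9, 0.3, 5.5, -0.2, -0.2, 0],
    [0.3, -1.9, 0.3, 5.5, -0.2, -0.2, 0],
    [0.3, -1.9, 0.3, 5.5, -0.2, -0.2, 0]
  ]
}}

```text
clock: 5.45
eef_pos: [0.5335, -0.1072, 0.0409]
ee_rot: [-2.3, -1.869, -0.302]
ft_force: [-0.1, 0.1, -2.7]
finger_gap: 0.0557
```

```bash
python3 - <<'E'
from h import *
s=r.state(); print(s['clock'],s['finger_gap'],s['ft_force'],s['eef_pos'],wd(s['eef_pos']))
for x in (-.23,-.127):
  g=dw([x,-.0007,0]);print(g,delta([g[0],g[1],.039],tool(78.2,15)))
c=grab('scene','s4');crop('s4',200,130,480,300,2.8,'s4c')
P=cloud(c)
# rail top points
m=(P[...,0]>.49)&(P[...,0]<.62)&(P[...,1]>-.03)&(P[...,1]<.12)&(P[...,2]>.045)&(P[...,2]<.075)
col=c['color'].astype(int); m&=(col[...,0]>col[...,2]+40)
Q=P[m]; A=np.c_[Q[:,:2]-Q[:,:2].mean(0),np.ones(len(Q))]; print(len(Q),np.linalg.lstsq(A,Q[:,2],rcond=None)[0],cv2.minAreaRect(Q[:,:2].astype(np.float32)*1000))
E
```

```text
5.45 0.0556698187236695 [-0.12751294  0.12574023 -2.66887436] [ 0.53351878 -0.10719559  0.04086612] [-0.33291346 -0.00204141  0.04086612]
[ 0.55325112 -0.00618265  0.        ] [ 9.9  -0.14  2.82  0.1   0.11  0.01]
[0.57431421 0.09464069 0.        ] [ 1.985e+01 -1.400e-01  5.470e+00  1.000e-01  1.100e-01  1.000e-02]
701 [-0.06525138 -0.00126933  0.05610606] ((558.956787109375, 18.77163314819336), (107.64173889160156, 61.00068664550781), 79.11917114257812)
```

View pics/s4c.png

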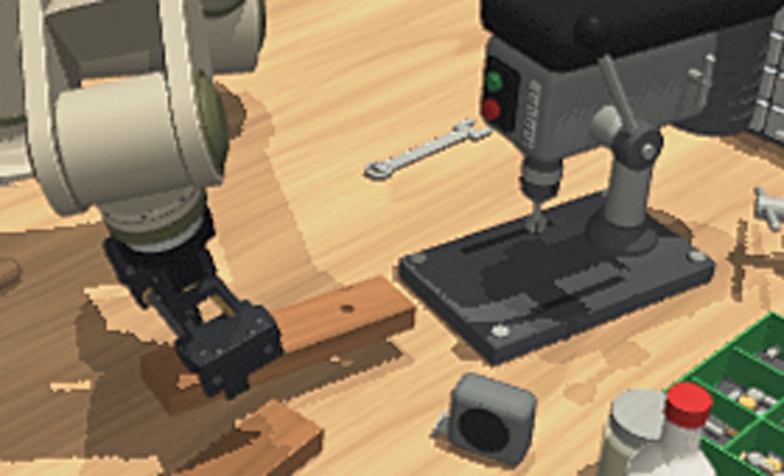

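Emit:
{"fn": "carry_out", "kwargs": {
  "increments": [
    [0.3, 0.8, 0, 0.2, 0, 0, 0],
    [0.3, 2.6, 0, 0.7, 0, 0, 0],
    [0.3, 5, 0, 1.4, 0, 0, 0],
    [0.3, 7.6, -0.1, 2.1, 0, 0.1, 0],
    [0.3, 10.3, -0.1, 2.8, 0, 0.1, 0],
    [0.3, 13, -0.1, 3.6, 0.1, 0.1, 0],
    [0.3, 15.6, -0.1, 4.3, 0.1, 0.1, 0],
    [0.3, 17.8, -0.1, 4.9, 0.1, 0.1, 0],
    [0.3, 19.3, -0.1, 5.3, 0.1, 0.1, 0],
    [0.3, 19.8, -0.1, 5.45, 0.1, 0.1, 0]
  ]
}}

```text
clock: 6.33
eef_pos: [0.5743, 0.0969, 0.0393]
ee_rot: [-2.295, -1.871, -0.302]
ft_force: [-1.1, 0.7, -2.6]
finger_gap: 0.0556
```

```bash
python3 - <<'E'
from h import *
s=r.state(); print(s['clock'],s['finger_gap'],s['ft_force'],s['eef_pos'],wd(s['eef_pos']))
g=dw([-.127,-.0007,0]);print(g,delta([g[0],g[1],.0315],tool(78.2,15)))
c=grab('scene','s5');crop('s5',330,130,470,270,4,'s5c');grab('wrist','w5')
print(proj(c,dw([0,0,.049])),proj(c,dw([0,0,.057])),proj(c,dw([0,0,.066])))
E
```

```text
6.3333 0.05557778156524771 [-1.09583933  0.70786592 -2.61713077] [0.57433102 0.0969128  0.03926109] [-0.12477247 -0.00025181  0.03926109]
[0.57431421 0.09464069 0.        ] [-0.42  0.04  0.69 -0.05 -0.02  0.16]
(np.float64(389.21979793062707), np.float64(218.92497121810734)) (np.float64(389.53021591392684), np.float64(216.45058093863014)) (np.float64(389.8820518718605), np.float64(213.64604150754676))
```

View pics/s5c.png

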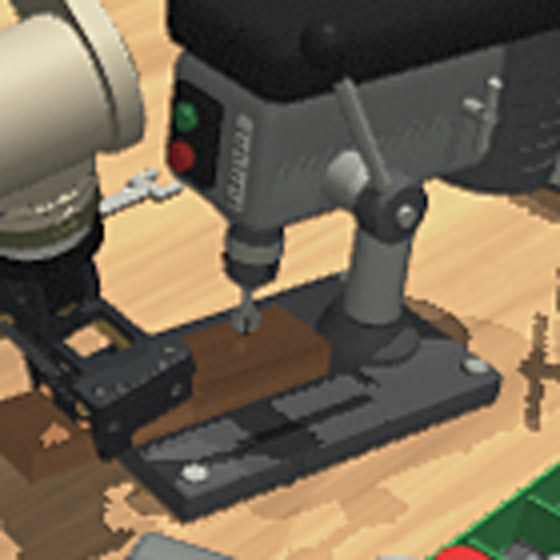

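View pics/w5.png

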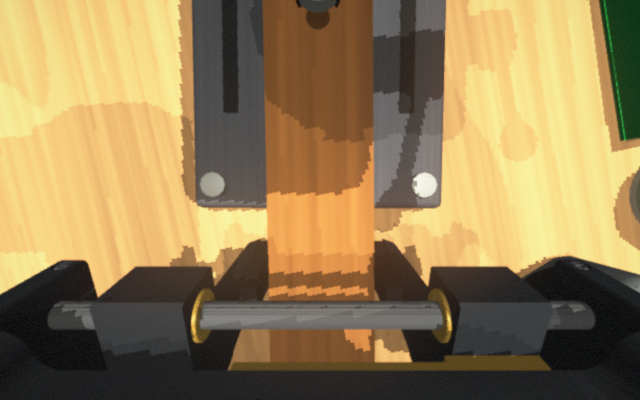

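```bash
python3 - <<'E'
from h import *
crop('s5',370,190,410,230,14,'s5d');crop('w5',260,0,380,40,6,'w5d')
c=load('w5'); print('wrist proj spindle: tip',proj(c,dw([0,0,.066])),'railtop',proj(c,dw([0,0,.0573])))
print('hole world by wrist',[wd(at(c,318,16,h)) for h in(.0573,)])
E
```

```text
wrist proj spindle: tip (np.float64(320.16725945146413), np.float64(6.3503864721892285)) railtop (np.float64(320.21851773617), np.float64(17.76013587483746))
hole world by wrist [array([0.00085316, 0.00111623, 0.0573    ])]
```

View pics/s5d.png

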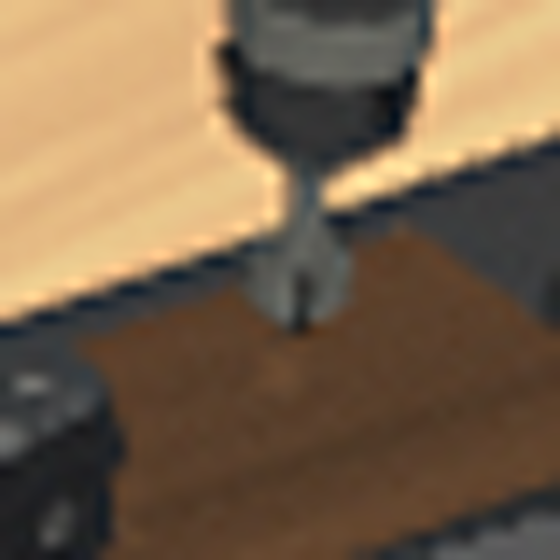

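View pics/w5d.png

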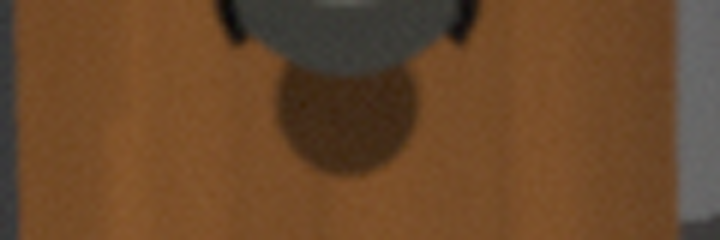

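Emit:
{"fn": "carry_out", "kwargs": {
  "increments": [
    [0.3, 0, 0, 0.1, 0, 0, 0.1],
    [0.3, -0.05, 0, 0.2, 0, 0, 0.1],
    [0.3, -0.08, 0, 0.3, 0, 0, 0.2],
    [0.3, -0.1, 0, 0.4, 0, 0, 0.2],
    [0.3, -0.15, 0, 0.5, 0, 0, 0.2],
    [0.3, -0.2, 0, 0.6, 0, 0, 0.2],
    [0.3, -0.25, 0, 0.7, 0, 0, 0.2],
    [0.3, -0.25, 0, 0.75, 0, 0, 0.2],
    [0.3, -0.25, 0, 0.75, 0, 0, 0.2],
    [0.3, -0.25, 0, 0.75, 0, 0, 0.2]
  ]
}}

```text
clock: 7.27
eef_pos: [0.5744, 0.0946, 0.0314]
ee_rot: [-2.299, -1.866, -0.302]
ft_force: [0.0, -0.5, -1.1]
finger_gap: 0.0553
```

```bash
python3 - <<'E'
from h import *
s=r.state(); print(s['clock'],s['finger_gap'],s['ft_force'],s['ft_torque'],s['eef_pos'],wd(s['eef_pos']))
grab('wrist','w6');crop('w6',260,0,380,40,6,'w6d')
E
```

```text
7.2667 0.05531201804198726 [ 0.00397286 -0.53530363 -1.09000691] [-0.23282321 -0.06636302 -0.0412917 ] [0.57438387 0.09458943 0.0313707 ] [-0.12703594 -0.00077867  0.0313707 ]
```

View pics/w6d.png

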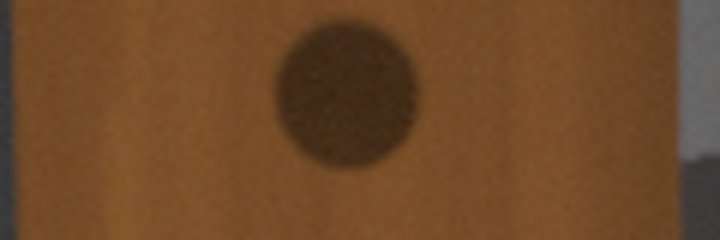

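Emit:
{"fn": "carry_out", "kwargs": {
  "increments": [
    [0.3, -0.02, 0, 0.05, 0, 0, 0],
    [0.3, -0.02, 0, 0.08, 0, 0, 0],
    [0.3, -0.02, 0, 0.08, 0, 0, 0],
    [0.85, -0.02, 0, 0.08, 0, 0, 0],
    [0.85, -0.02, 0, 0.08, 0, 0, 0],
    [0.85, -0.02, 0, 0.08, 0, 0, 0],
    [0.85, -0.02, 0, 0.08, 0, 0, 0],
    [0.85, -0.02, 0, 0.08, 0, 0, 0],
    [0.85, -0.02, 0, 0.08, 0, 0, 0],
    [0.85, -0.02, 0, 0.08, 0, 0, 0]
  ]
}}

```text
clock: 8.15
eef_pos: [0.5744, 0.0946, 0.0305]
ee_rot: [-2.299, -1.866, -0.302]
ft_force: [0.0, 0.5, 0.6]
finger_gap: 0.075
```

```bash
python3 - <<'E'
from h import *
s=r.state(); print(s['clock'],s['finger_gap'],s['ft_force'],s['eef_pos'],wd(s['eef_pos']))
c=grab('wrist','w7');crop('w7',260,0,380,40,6,'w7d')
p=s['eef_pos']; print('up .15',delta([p[0],p[1],.19]))
q=dw([-.16,-.05,.0]);print(delta([q[0],q[1],.40]))
print('spindle',proj(c,dw([0,0,.049])))
E
```

```text
8.15 0.07496250866758285 [0.01878623 0.52079739 0.64717717] [0.57437573 0.09461626 0.03048611] [-0.12701133 -0.00076522  0.03048611]
up .15 [ 4.130e+00 -1.000e-02 -1.541e+01  0.000e+00  0.000e+00  0.000e+00]
[  6.38   4.91 -36.55   0.     0.     0.  ]
spindle (np.float64(318.36095067768355), np.float64(13.638048316505461))
```

View pics/w7.png

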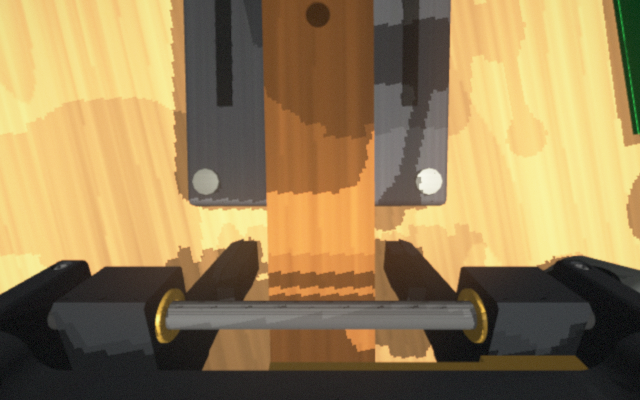

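Emit:
{"fn": "carry_out", "kwargs": {
  "increments": [
    [0.85, 0.3, 0, -1, 0, 0, 0],
    [0.85, 0.8, 0, -3, 0, 0, 0],
    [0.85, 1.5, 0, -5.6, 0, 0, 0],
    [0.85, 2.2, 0, -8.4, 0, 0, 0],
    [0.85, 2.7, 0.2, -11.4, 0, 0, 0],
    [0.85, 3.1, 0.6, -14.6, 0, 0, 0],
    [0.85, 3.5, 1.2, -18, 0, 0, 0],
    [0.85, 3.9, 1.8, -21.4, 0, 0, 0],
    [0.85, 4.3, 2.5, -24.6, 0, 0, 0],
    [0.85, 4.7, 3, -27, 0, 0, 0]
  ]
}}

```text
clock: 9.03
eef_pos: [0.5989, 0.064, 0.3074]
ee_rot: [-2.302, -1.868, -0.305]
ft_force: [0.1, -0.3, 0.1]
finger_gap: 0.0746
```

```bash
python3 - <<'E'
from h import *
s=r.state(); print(s['clock'],s['finger_gap'],s['ft_force'],s['eef_pos'],wd(s['eef_pos']))
grab('wrist','w8');c=grab('scene','s8');t=grab('top','t8');crop('s8',330,100,490,270,3.5,'s8c');crop('t8',170,110,310,240,4.5,'t8c')
print(proj(t,dw([-.05,-.092,.326])),proj(c,dw([-.05,-.092,.326])))
E
```

```text
9.0333 0.0746193646061958 [ 0.05524578 -0.31322649  0.06210518] [0.59886476 0.06398886 0.30742342] [-0.15198359 -0.03099991  0.30742342]
(np.float64(254.22708724760167), np.float64(142.81328494303224)) (np.float64(410.5652691650913), np.float64(141.1608195107764))
```

View pics/s8c.png

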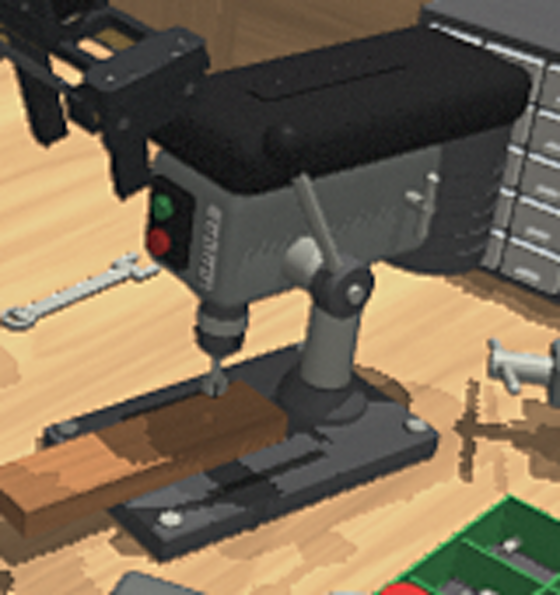

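View pics/t8c.png

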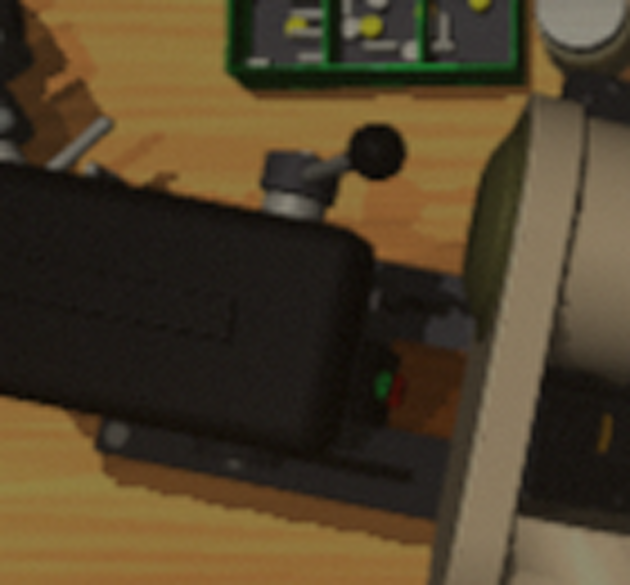

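View pics/w8.png

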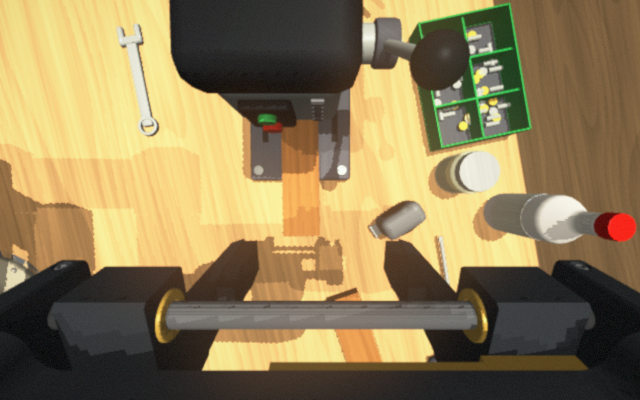

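```bash
python3 - <<'E'
from h import *
c=load('w8'); print(c['fx'],proj(c,dw([-.05,-.092,.326])))
crop('w8',380,10,500,110,6,'w8d')
for u,v in((439,58),): print(wd(at(c,u,v)),wd(at(c,u,v,.326)))
E
```

```text
275.98751928541856 (np.float64(440.7245435908929), np.float64(64.70567686822073))
[-0.05216148 -0.08604503  0.33790061] [-0.04669525 -0.09106222  0.326     ]
```

View pics/w8d.png

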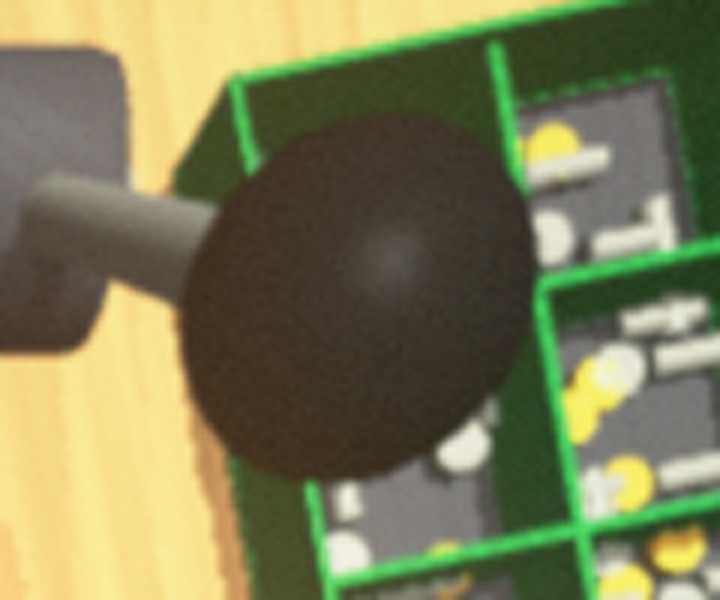

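```bash
python3 - <<'E'
from h import *
R1=tool(78.2,15)
for p in([-.07,-.0913,.385],[-.0465,-.0913,.3165]): print(delta(dw(p),R1))
E
```

```text
[ 9.95  6.03 -5.54  0.21  0.01 -0.05]
[ 1.045e+01  6.000e+00  1.680e+00  2.100e-01  1.000e-02 -5.000e-02]
```

Emit:
{"fn": "carry_out", "kwargs": {
  "increments": [
    [0.51, 0.8, 0.5, -1.5, 0, 0, 0],
    [0.51, 2.4, 1.5, -3.5, 0.1, 0, 0],
    [0.51, 4.6, 2.8, -5, 0.1, 0, 0],
    [0.51, 6.8, 4.2, -5.5, 0.2, 0, 0],
    [0.51, 8.6, 5.3, -5.5, 0.2, 0, 0],
    [0.51, 9.6, 5.9, -5.5, 0.2, 0, 0],
    [0.51, 9.95, 6, -5.5, 0.2, 0, 0],
    [0.51, 9.95, 6, -5.5, 0.2, 0, 0],
    [0.51, 9.95, 6, -5.5, 0.2, 0, 0],
    [0.51, 9.95, 6, -5.5, 0.2, 0, 0]
  ],
  "squeeze": 25
}}

```text
clock: 10.02
eef_pos: [0.6739, 0.1315, 0.3843]
ee_rot: [-2.3, -1.866, -0.301]
ft_force: [0.5, -0.3, -0.1]
finger_gap: 0.0452
```

```bash
python3 - <<'E'
from h import *
R1=tool(78.2,15)
s=r.state(); print(s['clock'],s['finger_gap'],s['eef_pos'],wd(s['eef_pos']))
for p in([-.0465,-.0913,.3165],): print(delta(dw(p),R1))
c=grab('wrist','w9');print(proj(c,dw([-.05,-.092,.326])))
E
```

```text
10.0167 0.04516267282075998 [0.67386241 0.13152702 0.38434959] [-0.07053597 -0.09060138  0.38434959]
[ 0.57  0.07  7.18 -0.03  0.03 -0.09]
(np.float64(322.2462011918374), np.float64(212.32830543131814))
```

View pics/w9.png

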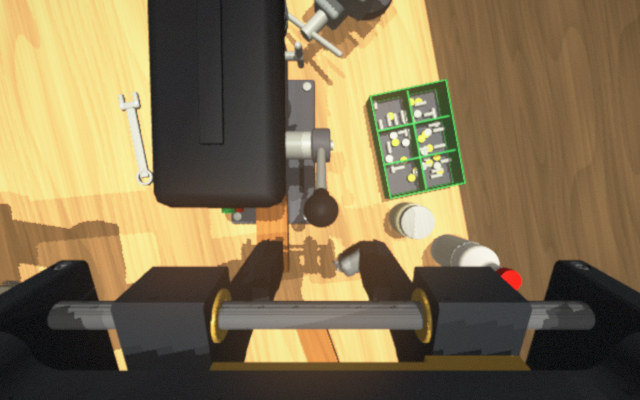

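The knob is at (321,209), centred between the fingers. I'll descend around it and pinch.

Emit:
{"fn": "carry_out", "kwargs": {
  "increments": [
    [0.51, 0.1, 0, 0.8, 0, 0, 0],
    [0.51, 0.2, 0, 2.2, 0, 0, 0],
    [0.51, 0.35, 0, 4, 0, 0, -0.1],
    [0.51, 0.45, 0, 5.7, 0, 0, -0.1],
    [0.51, 0.55, 0, 6.8, 0, 0, -0.1],
    [0.51, 0.6, 0, 7.2, 0, 0, -0.1],
    [0.51, 0.6, 0, 7.2, 0, 0, -0.1],
    [0.2, 0.6, 0, 7.2, 0, 0, -0.1],
    [0.2, 0.6, 0, 7.2, 0, 0, -0.1],
    [0.2, 0.6, 0, 7.2, 0, 0, -0.1]
  ],
  "squeeze": 25
}}

```text
clock: 10.9
eef_pos: [0.6789, 0.1551, 0.3174]
ee_rot: [-2.299, -1.868, -0.303]
ft_force: [-8.5, 0.6, 3.7]
finger_gap: 0.0273
```

Emit:
{"fn": "carry_out", "kwargs": {
  "increments": [
    [0.2, 0, 0, 0, 0, 0, 0],
    [0.2, 0, 0, 0, 0, 0, 0],
    [0.2, 0, 0, 0, 0, 0, 0],
    [0.2, 0, 0, 0, 0, 0, 0],
    [0.2, 0, 0, 0, 0, 0, 0],
    [0.2, 0, 0, 0, 0, 0, 0],
    [0.2, 0, 0, 0, 0, 0, 0],
    [0.2, 0, 0, 0, 0, 0, 0],
    [0.2, 0, 0, 0, 0, 0, 0],
    [0.2, 0, 0, 0, 0, 0, 0]
  ]
}}

```text
clock: 11.73
eef_pos: [0.6788, 0.1551, 0.3175]
ee_rot: [-2.299, -1.868, -0.303]
ft_force: [-3.7, 0.4, -0.2]
finger_gap: 0.0265
```

```bash
cat >> h.py <<'E'
def arc(th): 
    a=np.radians(60)-th; return np.array([.02-.14*np.cos(a),-.0915,.205+.14*np.sin(a)])
E
python3 - <<'E'
from h import *
s=r.state(); print(s['clock'],s['finger_gap'],s['ft_force'],s['ft_torque'],wd(s['eef_pos']))
R=Ro.from_rotvec(s['ee_rot'])
# offset of TCP from knob assumed const
off=wd(s['eef_pos'])-arc(0); off[1]=0; print('off',off)
base=wd(s['eef_pos'])
for th in np.arange(0.05,1.2,.05):
    d=dw(base+arc(th)-arc(0))-s['eef_pos']; print(round(th,2),np.round(R.inv().apply(d)*100,2))
grab('wrist','w10');grab('scene','s10');crop('s10',330,80,490,250,3.5,'s10c')
E
```

```text
11.7333 0.02645471097485326 [-3.73065245  0.41938746 -0.20559495] [-0.03991683  0.6413071   0.13022885] [-0.04644898 -0.09058024  0.3174892 ]
off [ 0.00355102  0.         -0.00875436]
0.05 [-0.67 -0.    0.2 ]
0.1 [-1.33 -0.    0.43]
0.15 [-1.98 -0.    0.69]
0.2 [-2.61 -0.    0.99]
0.25 [-3.23 -0.    1.32]
0.3 [-3.83 -0.    1.68]
0.35 [-4.42 -0.    2.06]
0.4 [-4.98 -0.    2.48]
0.45 [-5.52 -0.    2.92]
0.5 [-6.04 -0.    3.39]
0.55 [-6.53 -0.    3.89]
0.6 [-7.   -0.    4.41]
0.65 [-7.44 -0.    4.95]
0.7 [-7.86 -0.01  5.52]
0.75 [-8.24 -0.01  6.1 ]
0.8 [-8.6  -0.01  6.7 ]
0.85 [-8.93 -0.01  7.32]
0.9 [-9.22 -0.01  7.96]
0.95 [-9.48 -0.01  8.61]
1.0 [-9.71 -0.01  9.27]
1.05 [-9.91 -0.01  9.94]
1.1 [-1.007e+01 -1.000e-02  1.062e+01]
1.15 [-1.020e+01 -1.000e-02  1.131e+01]
```

View pics/w10.png

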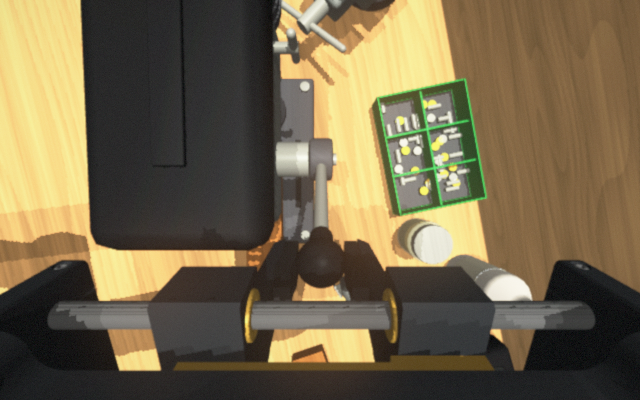

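View pics/s10c.png

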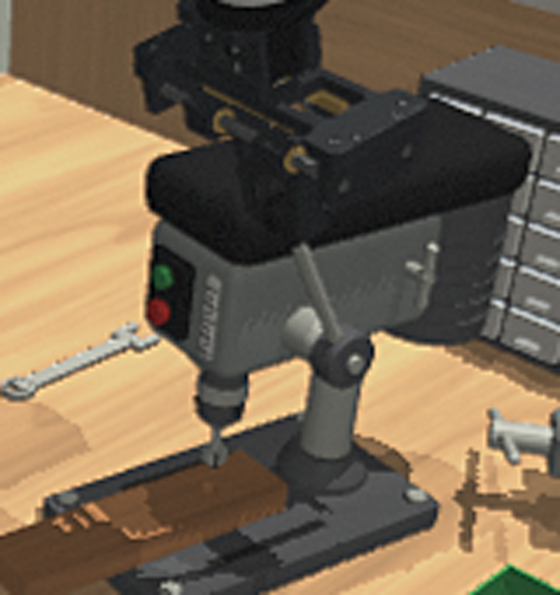

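```bash
python3 - <<'E'
from h import *
c=load('w10'); s=r.state(); print(proj(c,dw([-.05,-.092,.326])), proj(c,s['eef_pos']), [cloud(c)[v,u] for u,v in((320,265),(322,250),(320,278))],s['eef_pos'])
print([wd(cloud(c)[v,320]) for v in (250,265,278)])
crop('w10',240,220,400,320,4.5,'w10c'); crop('s10',395,110,440,170,10,'s10d')
E
```

```text
(np.float64(322.8370505714616), np.float64(265.64847043215104)) (np.float64(320.3165503929705), np.float64(255.68941114084686)) [array([0.67878811, 0.15585426, 0.33991711]), array([0.68121665, 0.16243467, 0.33647614]), array([0.67729773, 0.14874283, 0.33826479])] [0.67876073 0.15510675 0.31751189]
[array([-0.03921815, -0.09043366,  0.33452523]), array([-0.04571553, -0.09044816,  0.33991711]), array([-0.05298146, -0.09044353,  0.33826479])]
```

View pics/w10c.png

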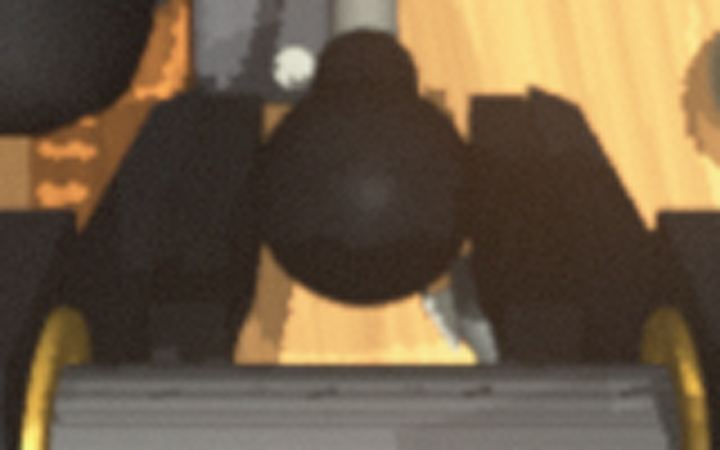

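View pics/s10d.png

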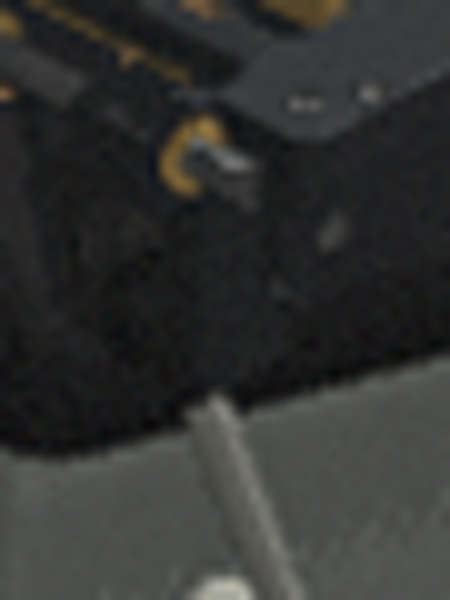

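Pinched correctly: the ball centre matches the model. I'll start the pull.

Emit:
{"fn": "carry_out", "kwargs": {
  "increments": [
    [0.2, -0.4, 0, 0.1, 0, 0, 0],
    [0.2, -1, 0, 0.3, 0, 0, 0],
    [0.2, -1.65, 0, 0.55, 0, 0, 0],
    [0.2, -2.3, 0, 0.85, 0, 0, 0],
    [0.2, -2.9, 0, 1.15, 0, 0, 0],
    [0.2, -3.55, 0, 1.5, 0, 0, 0],
    [0.2, -4.15, 0, 1.85, 0, 0, 0],
    [0.2, -4.7, 0, 2.25, 0, 0, 0],
    [0.2, -4.98, 0, 2.48, 0, 0, 0],
    [0.2, -4.98, 0, 2.48, 0, 0, 0]
  ]
}}

```text
clock: 12.67
eef_pos: [0.67, 0.1131, 0.28]
ee_rot: [-2.3, -1.867, -0.301]
ft_force: [-4.6, 0.4, 5.5]
finger_gap: 0.0266
```

```bash
cat > arcs.py <<'E'
from h import *
import sys
s=r.state(); R=Ro.from_rotvec(s['ee_rot']); b=wd(s['eef_pos'])
off=np.array([.00355,0,-.00875]); k=b-off; th=np.radians(60)-np.arctan2(k[2]-.205,.02-k[0]); 
print('clk',s['clock'],'gap',s['finger_gap'],'F drill',np.round(DR.inv().apply(s['ft_force']),1),'tau',np.round(s['ft_torque'],2),'th',th,'rad',np.hypot(k[2]-.205,.02-k[0]),'y',b[1])
for t in map(float,sys.argv[1:]):
    tgt=arc(t)+off; tgt[1]=-.0906
    print(t,np.round(R.inv().apply(dw(tgt)-s['eef_pos'])*100,2))
print(np.round((R.inv()*tool(78.2,15)).as_rotvec(degrees=True),2))
E
python3 arcs.py .4 .45 .5 .55 .6 .65 .7 .75 .8 .85
python3 - <<'E'
from h import *
grab('wrist','w11');grab('scene','s11');crop('s11',330,80,490,250,3.5,'s11c')
E
```

```text
clk 12.6667 gap 0.02659721354337112 F drill [-0.6  4.5  5.5] tau [0.23 0.63 0.18] th 0.40877512596848853 rad 0.14060225311383331 y -0.09057233001505166
0.4 [ 0.13  0.   -0.03]
0.45 [-0.41  0.    0.42]
0.5 [-0.92  0.    0.89]
0.55 [-1.42  0.    1.38]
0.6 [-1.89  0.    1.9 ]
0.65 [-2.33  0.01  2.45]
0.7 [-2.74  0.01  3.01]
0.75 [-3.13  0.01  3.6 ]
0.8 [-3.48  0.01  4.2 ]
0.85 [-3.81  0.01  4.82]
[ 0.01  0.08 -0.07]
```

View pics/s11c.png

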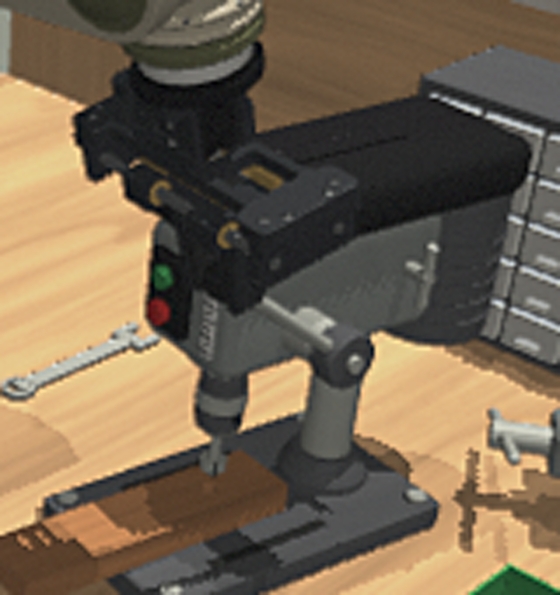

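View pics/w11.png

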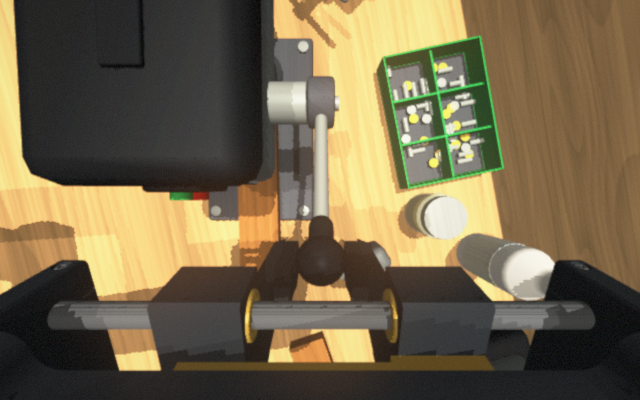

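The countersink is coming down and the pinch holds. Continuing.

Emit:
{"fn": "carry_out", "kwargs": {
  "increments": [
    [0.2, -0.2, 0, 0.25, 0, 0, 0],
    [0.2, -0.6, 0, 0.6, 0, 0, 0],
    [0.2, -1.1, 0, 1.08, 0, 0, 0],
    [0.2, -1.6, 0, 1.6, 0, 0, 0],
    [0.2, -2.1, 0, 2.17, 0, 0, 0],
    [0.2, -2.55, 0, 2.75, 0, 0, 0],
    [0.2, -3.05, 0, 3.5, 0, 0, 0],
    [0.2, -3.48, 0, 4.2, 0, 0, 0],
    [0.2, -3.8, 0, 4.8, 0, 0, 0],
    [0.2, -3.8, 0, 4.8, 0, 0, 0]
  ]
}}

```text
clock: 13.6
eef_pos: [0.6647, 0.0881, 0.2231]
ee_rot: [-2.302, -1.866, -0.298]
ft_force: [-5.4, -3.7, 5.6]
finger_gap: 0.0264
```

```bash
python3 arcs.py .9 .95 1 1.03 1.05 1.07 1.1 1.13 1.15
```

```text
clk 13.6 gap 0.02641348470555108 F drill [-4.7  4.6  5.6] tau [-0.35  0.69  0.21] th 0.8558971078118921 rad 0.14102624593812604 y -0.09055696309913745
0.9 [-0.16  0.    0.61]
0.95 [-0.42  0.01  1.26]
1.0 [-0.65  0.01  1.92]
1.03 [-0.77  0.01  2.32]
1.05 [-0.85  0.01  2.59]
1.07 [-0.91  0.01  2.86]
1.1 [-1.01  0.01  3.27]
1.13 [-1.08  0.01  3.68]
1.15 [-1.13  0.01  3.96]
[-0.03  0.19 -0.13]
```

Emit:
{"fn": "carry_out", "kwargs": {
  "increments": [
    [0.2, -0.1, 0, 0.3, 0, 0, 0],
    [0.2, -0.25, 0, 0.7, 0, 0, 0],
    [0.2, -0.4, 0, 1.1, 0, 0, 0],
    [0.2, -0.55, 0, 1.5, 0, 0, 0],
    [0.2, -0.7, 0, 1.9, 0, 0, 0],
    [0.2, -0.8, 0, 2.25, 0, 0, 0],
    [0.2, -0.9, 0, 2.5, 0, 0, 0],
    [0.2, -0.95, 0, 2.6, 0, 0, 0],
    [0.2, -0.95, 0, 2.6, 0, 0, 0],
    [0.2, -0.95, 0, 2.6, 0, 0, 0]
  ]
}}

```text
clock: 14.43
eef_pos: [0.6641, 0.085, 0.1956]
ee_rot: [-2.303, -1.866, -0.297]
ft_force: [-4.1, -0.2, 6.3]
finger_gap: 0.0266
```

```bash
python3 arcs.py 1.05 1.07 1.09 1.1 1.11 1.13 1.15 1.17
python3 - <<'E'
from h import *
grab('wrist','w12');c=grab('scene','s12');crop('s12',330,80,490,250,3.5,'s12c')
print(proj(c,dw([0,0,.049])))
E
```

```text
clk 14.4333 gap 0.02659039322693545 F drill [-1.   4.   6.3] tau [0.13 0.59 0.16] th 1.051605369358855 rad 0.1416388162362398 y -0.09057371091919074
1.05 [0.16 0.   0.02]
1.07 [0.1  0.   0.29]
1.09 [0.03 0.   0.56]
1.1 [0.  0.  0.7]
1.11 [-0.02  0.    0.84]
1.13 [-0.07  0.    1.11]
1.15 [-0.12  0.    1.39]
1.17 [-0.16  0.    1.67]
[-0.02  0.24 -0.15]
(np.float64(389.21979793062707), np.float64(218.92497121810734))
```

View pics/s12c.png

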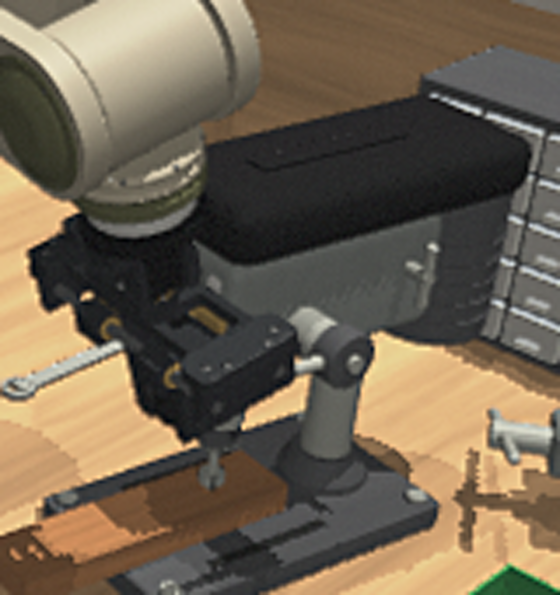

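View pics/w12.png

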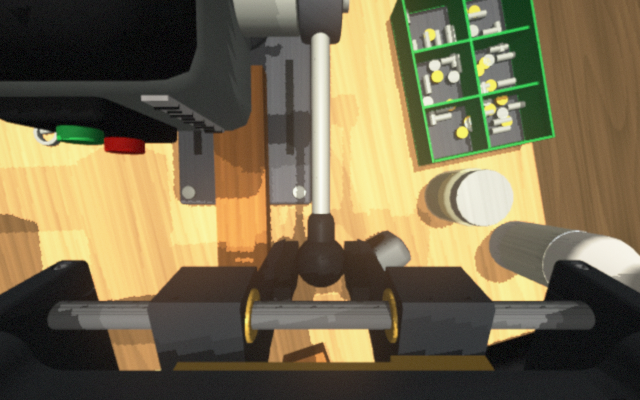

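Emit:
{"fn": "carry_out", "kwargs": {
  "increments": [
    [0.2, -0.02, 0, 0.1, 0, 0, 0],
    [0.2, -0.05, 0, 0.2, 0, 0, 0],
    [0.2, -0.07, 0, 0.3, 0, 0, 0],
    [0.2, -0.1, 0, 0.4, 0, 0, 0],
    [0.2, -0.12, 0, 0.5, 0, 0, 0],
    [0.2, -0.14, 0, 0.6, 0, 0, 0],
    [0.2, -0.16, 0, 0.7, 0, 0, 0],
    [0.2, -0.17, 0, 0.8, 0, 0, 0],
    [0.2, -0.17, 0, 0.8, 0, 0, 0],
    [0.2, -0.17, 0, 0.8, 0, 0, 0]
  ]
}}

```text
clock: 15.37
eef_pos: [0.6641, 0.085, 0.1878]
ee_rot: [-2.303, -1.867, -0.297]
ft_force: [-4.4, 1.0, 6.2]
finger_gap: 0.0262
```

```bash
python3 arcs.py 1.11 1.13 1.15 1.17
```

```text
clk 15.3667 gap 0.026244053049661507 F drill [0.1 4.5 6.2] tau [0.23 0.58 0.23] th 1.1065835489418618 rad 0.14188781313576027 y -0.09057966035908539
1.11 [0.18 0.   0.08]
1.13 [0.12 0.   0.36]
1.15 [0.08 0.   0.64]
1.17 [0.04 0.   0.91]
[ 0.    0.27 -0.15]
```

Emit:
{"fn": "carry_out", "kwargs": {
  "increments": [
    [0.2, -0.01, 0, 0.05, 0, 0, 0],
    [0.2, -0.02, 0, 0.1, 0, 0, 0],
    [0.2, -0.03, 0, 0.15, 0, 0, 0],
    [0.2, -0.04, 0, 0.2, 0, 0, 0],
    [0.2, -0.05, 0, 0.25, 0, 0, 0],
    [0.2, -0.06, 0, 0.3, 0, 0, 0],
    [0.2, -0.06, 0, 0.35, 0, 0, 0],
    [0.2, -0.06, 0, 0.35, 0, 0, 0],
    [0.2, -0.06, 0, 0.35, 0, 0, 0],
    [0.2, -0.06, 0, 0.35, 0, 0, 0]
  ]
}}

```text
clock: 16.2
eef_pos: [0.6641, 0.085, 0.1848]
ee_rot: [-2.304, -1.867, -0.297]
ft_force: [-5.3, 1.2, 6.3]
finger_gap: 0.0263
```

```bash
python3 arcs.py 1.11 1.13 1.15 1.17
```

```text
clk 16.2 gap 0.02629855079154617 F drill [0.1 5.4 6.3] tau [0.38 0.58 0.23] th 1.1279272611885252 rad 0.1420362759522956 y -0.09059698838853668
1.11 [ 0.25 -0.   -0.21]
1.13 [ 0.2  -0.    0.06]
1.15 [ 0.15 -0.    0.34]
1.17 [ 0.11 -0.    0.62]
[ 0.03  0.28 -0.15]
```

Emit:
{"fn": "carry_out", "kwargs": {
  "increments": [
    [0.2, -0.01, 0, 0.05, 0, 0, 0],
    [0.2, -0.02, 0, 0.1, 0, 0, 0],
    [0.2, -0.03, 0, 0.15, 0, 0, 0],
    [0.2, -0.04, 0, 0.2, 0, 0, 0],
    [0.2, -0.05, 0, 0.25, 0, 0, 0],
    [0.2, -0.05, 0, 0.3, 0, 0, 0],
    [0.2, -0.05, 0, 0.3, 0, 0, 0],
    [0.2, -0.05, 0, 0.3, 0, 0, 0],
    [0.2, -0.05, 0, 0.3, 0, 0, 0],
    [0.2, -0.05, 0, 0.3, 0, 0, 0]
  ]
}}

```text
clock: 17.03
eef_pos: [0.6642, 0.0851, 0.1823]
ee_rot: [-2.304, -1.868, -0.298]
ft_force: [-4.3, 0.7, 7.2]
finger_gap: 0.0264
```

```bash
python3 arcs.py 1.13 1.15 1.17
```

```text
clk 17.0333 gap 0.026427142287989962 F drill [-0.2  4.4  7.2] tau [0.46 0.58 0.2 ] th 1.1454671494753594 rad 0.14215249375040145 y -0.09061072894934598
1.13 [ 0.25 -0.   -0.18]
1.15 [ 0.2 -0.   0.1]
1.17 [ 0.16 -0.    0.37]
[ 0.06  0.29 -0.13]
```

Emit:
{"fn": "carry_out", "kwargs": {
  "increments": [
    [0.2, -0.01, 0, 0.05, 0, 0, 0],
    [0.2, -0.01, 0, 0.1, 0, 0, 0],
    [0.2, -0.02, 0, 0.15, 0, 0, 0],
    [0.2, -0.03, 0, 0.2, 0, 0, 0],
    [0.2, -0.04, 0, 0.25, 0, 0, 0],
    [0.2, -0.04, 0, 0.3, 0, 0, 0],
    [0.2, -0.04, 0, 0.3, 0, 0, 0],
    [0.2, -0.04, 0, 0.3, 0, 0, 0],
    [0.2, -0.04, 0, 0.3, 0, 0, 0],
    [0.2, -0.04, 0, 0.3, 0, 0, 0]
  ]
}}

```text
clock: 17.87
eef_pos: [0.6642, 0.0853, 0.18]
ee_rot: [-2.304, -1.868, -0.298]
ft_force: [-4.7, 0.9, 7.3]
finger_gap: 0.0263
```

```bash
python3 arcs.py 1.15 1.17
```

```text
clk 17.8667 gap 0.02633483883846317 F drill [-0.1  4.8  7.3] tau [0.42 0.63 0.24] th 1.1615290982367206 rad 0.14226145216630098 y -0.09061565406337357
1.15 [ 0.25 -0.   -0.13]
1.17 [ 0.21 -0.    0.15]
[ 0.1   0.3  -0.12]
```

```bash
python3 - <<'E'
from h import *
grab('wrist','w13');c=grab('scene','s13');crop('s13',360,170,420,230,10,'s13c');t=grab('top','t13')
print('spindle railtop',proj(c,dw([0,0,.049])), 'expected seat tip hidden; cone top rim z .053',proj(c,dw([0,0,.053])),'chuck end',proj(c,dw([0,0,.091])))
c=load('w13'); print(proj(c,dw(arc(1.13))),proj(c,dw(arc(1.16))))
crop('w13',240,200,400,320,4.5,'w13c')
E
```

```text
spindle railtop (np.float64(389.21979793062707), np.float64(218.92497121810734)) expected seat tip hidden; cone top rim z .053 (np.float64(389.37473494008566), np.float64(217.68994409094054)) chuck end (np.float64(390.8741777012969), np.float64(205.73765139986023))
(np.float64(321.908293302717), np.float64(265.0011334685066)) (np.float64(321.87235741955146), np.float64(262.1554201017382))
```

View pics/s13c.png

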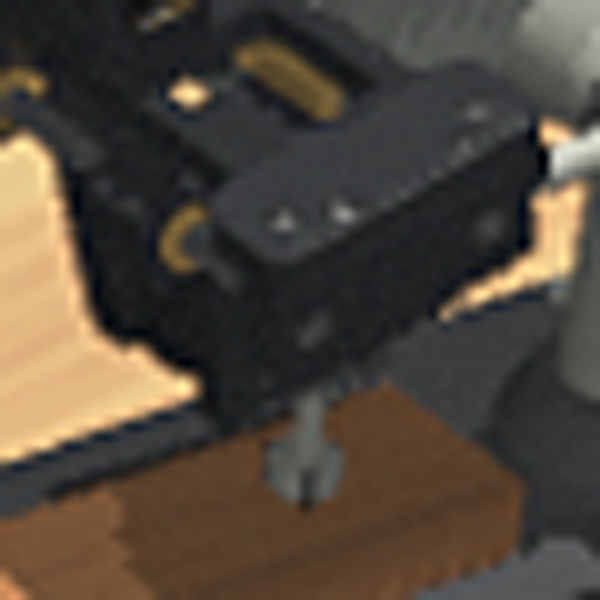

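View pics/w13c.png

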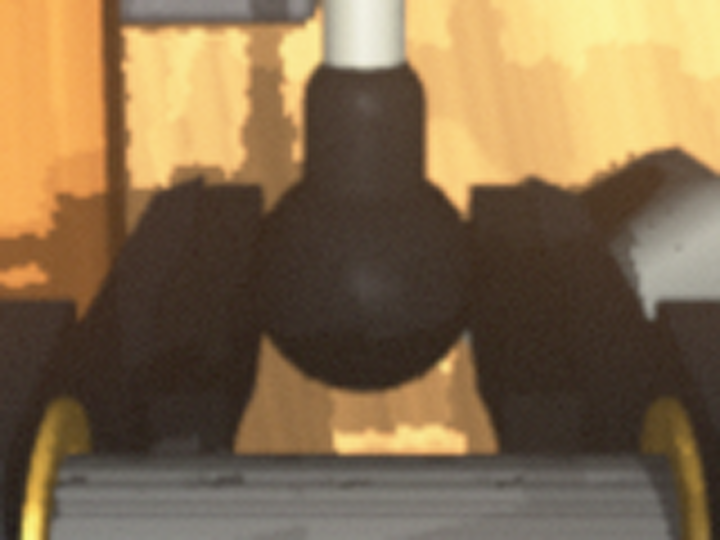

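Emit:
{"fn": "carry_out", "kwargs": {
  "increments": [
    [0.2, -0.01, 0, 0.05, 0, 0, 0],
    [0.2, -0.01, 0, 0.1, 0, 0, 0],
    [0.2, -0.02, 0, 0.15, 0, 0, 0],
    [0.2, -0.03, 0, 0.2, 0, 0, 0],
    [0.2, -0.03, 0, 0.25, 0, 0, 0],
    [0.2, -0.03, 0, 0.25, 0, 0, 0],
    [0.2, -0.03, 0, 0.25, 0, 0, 0],
    [0.2, -0.03, 0, 0.25, 0, 0, 0],
    [0.2, -0.03, 0, 0.25, 0, 0, 0],
    [0.2, -0.03, 0, 0.25, 0, 0, 0]
  ]
}}

```text
clock: 18.85
eef_pos: [0.6643, 0.0854, 0.1784]
ee_rot: [-2.304, -1.869, -0.299]
ft_force: [-5.9, 1.7, 9.3]
finger_gap: 0.0264
```

```bash
python3 arcs.py 1.15 1.17;python3 - <<'E'
from h import *
c=grab('wrist','w14'); print(r.state()['ft_force']); P=cloud(c)
# rod points: between hub and knob
D=DR.inv().apply((P-O).reshape(-1,3)).reshape(P.shape)
m=(D[...,0]>-.09)&(D[...,0]<-.015)&(abs(D[...,1]+.0915)<.004)&(D[...,2]>.15)
q=D[m]; 
if len(q)>10:
    f=np.polyfit(q[:,0],q[:,2],1); print(len(q),f,'theta',np.pi/3+np.arctan(f[0]))
for n in('w10','w11','w12','w13'):
    P=cloud(load(n)); D=DR.inv().apply((P-O).reshape(-1,3)).reshape(P.shape)
    x1={'w10':-.02,'w11':-.055}.get(n,-.09)
    m=(D[...,0]>x1)&(D[...,0]<-.01)&(abs(D[...,1]+.0915)<.004)&(D[...,2]>.15);q=D[m]
    f=np.polyfit(q[:,0],q[:,2],1);print(n,len(q),f,'theta',np.pi/3+np.arctan(f[0]))
E
```

```text
clk 18.85 gap 0.02639426070891518 F drill [0.4 6.1 9.3] tau [0.43 0.73 0.23] th 1.172649158950781 rad 0.14232144440117148 y -0.09065617903488307
1.15 [ 0.28 -0.01 -0.28]
1.17 [ 0.24 -0.01 -0.01]
[ 0.15  0.3  -0.1 ]
[-4.833894    1.55213858  9.63618104]
5962 [-2.40049533  0.12297466] theta -0.12888091672145863
w10 152 [-1.66430362  0.25180367] theta 0.01744689001248667
w11 1741 [-6.13694449  0.09858338] theta -0.3620708769076091
w12 3657 [-1.82400553  0.15411555] theta -0.022104777274110754
w13 5968 [-2.20869259  0.13732755] theta -0.09845488090655952
```

Emit:
{"fn": "carry_out", "kwargs": {
  "increments": [
    [0.2, -0.01, 0, 0.04, 0, 0, 0],
    [0.2, -0.01, 0, 0.08, 0, 0, 0],
    [0.2, -0.02, 0, 0.12, 0, 0, 0],
    [0.2, -0.02, 0, 0.16, 0, 0, 0],
    [0.2, -0.02, 0, 0.2, 0, 0, 0],
    [0.2, -0.02, 0, 0.2, 0, 0, 0],
    [0.2, -0.02, 0, 0.2, 0, 0, 0],
    [0.2, -0.02, 0, 0.2, 0, 0, 0],
    [0.2, -0.02, 0, 0.2, 0, 0, 0],
    [0.2, -0.02, 0, 0.2, 0, 0, 0]
  ]
}}

```text
clock: 19.73
eef_pos: [0.6643, 0.0855, 0.1775]
ee_rot: [-2.305, -1.87, -0.3]
ft_force: [-5.6, 0.6, 10.5]
finger_gap: 0.0263
```

```bash
python3 arcs.py 1.17;python3 - <<'E'
from h import *
c=grab('wrist','w15'); print(r.state()['ft_force'][2]);c=grab('scene','s15');print(r.state()['ft_force'][2]);crop('s15',360,170,420,230,10,'s15c');t=grab('top','t15');print(r.state()['ft_force'][2])
for n in('w10','w13','w15'):
    P=cloud(load(n)); D=DR.inv().apply((P-O).reshape(-1,3)).reshape(P.shape)
    print(n,[np.round(D[v,321],4) for v in range(20,230,30)])
E
```

```text
clk 19.7333 gap 0.026314885972929778 F drill [-0.5  5.6 10.5] tau [0.48 0.77 0.29] th 1.1793445388965504 rad 0.14234598297929096 y -0.09065482373221273
1.17 [ 0.25 -0.01 -0.1 ]
[ 0.21  0.31 -0.08]
9.699864672098458
9.758239884933072
10.220465529079581
w10 [array([ 0.2427, -0.0912,  0.056 ]), array([ 0.2271, -0.0912, -0.0011]), array([ 0.1764, -0.0912,  0.0013]), array([ 0.1271, -0.0912, -0.0012]), array([ 0.0386, -0.0911,  0.2167]), array([ 0.0092, -0.091 ,  0.2365]), array([-0.0152, -0.091 ,  0.2787])]
w13 [array([ 0.0006, -0.0913,  0.2076]), array([-0.0129, -0.0912,  0.2074]), array([-0.0261, -0.0912,  0.2056]), array([-0.0399, -0.0912,  0.2044]), array([-0.0541, -0.0911,  0.2033]), array([-0.0687, -0.0911,  0.2011]), array([-0.0839, -0.0911,  0.2   ])]
w15 [array([-2.000e-04, -9.120e-02,  2.068e-01]), array([-0.0137, -0.0912,  0.2068]), array([-0.0261, -0.0912,  0.2037]), array([-0.0399, -0.0911,  0.2027]), array([-0.0538, -0.0911,  0.2001]), array([-0.0686, -0.0911,  0.2001]), array([-0.0837, -0.0911,  0.1979])]
```

View pics/s15c.png

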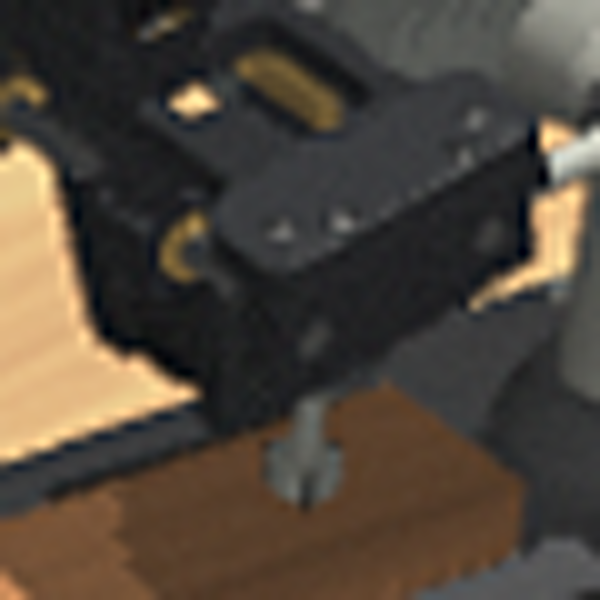

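View pics/w15.png

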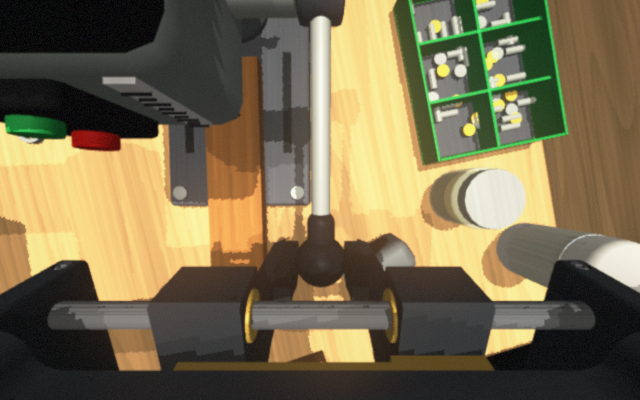

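```bash
python3 - <<'E'
from h import *
f=[];
for i in range(12): r.camera('top'); s=r.state(); f.append([s['ft_force'][2],s['eef_pos'][2]*1000])
print(np.round(f,2).T,s['clock'],s['finger_gap'])
E
```

```text
[[  9.63  11.21   9.79  10.55  10.71   9.32  10.21   9.1   10.38   9.06
    9.56   9.99]
 [177.45 177.48 177.5  177.49 177.49 177.5  177.48 177.47 177.49 177.47
  177.5  177.52]] 20.4833 0.02630290945651081
```

View pics/t15.png

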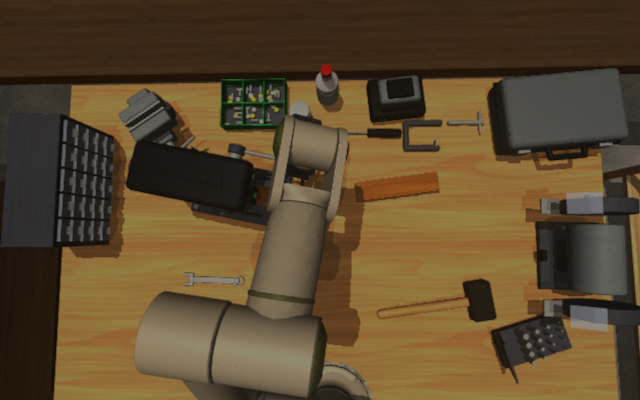

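The force is steady at about 10 N on the knob against about 6.25 N of free spring, so roughly 28 N at the countersink. I'm handing in.

```bash
python3 - <<'E'
from h import *
print(r.hand_in()); s=r.state(); print(s['clock'],s['ft_force'],s['eef_pos'])
E
```

```text
the job is handed in; nothing more can be done
None
the job is handed in; nothing more can be done
```

The drilled rail is flat on the drill's base with the countersink seated in its hole. The gripper is still holding the feed lever down, and I've handed the job in. No verdict was given, so these are my own last checks, about 20 s into the 64 s allowed:

- **Rail placing:** when I let go with the lever still up, the hole matched the predicted spindle point to within about 1 mm in the wrist camera. The scene camera had suggested up to about 1.5 mm just before I lowered it, still well inside the 7 mm limit.
- **Lever angle:** about 1.17 to 1.18 rad, measured from both the gripper position and the lever rod in the camera depth. That puts the point of the countersink about 6 mm below the rail's top.
- **Pressing force:** the upward force on the gripper averaged 10.0 N (9.1 to 11.2 N over 0.6 s), against about 6.3 N just before contact. That gives roughly 28 N at the countersink. Going by the lever angle alone gives about 50 N. The two estimates disagree, but both are within 10 to 80 N.
- **Other things on the bench:** the undrilled rail, tools and screw box looked unmoved in the last top view. The arm partly hid the tape measure and the jar, but the last wrist view showed both in place.

I could not see the inside of the hole, so the final centring is inferred from the seating depth and the cone's position, not measured directly.

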